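# Stand the fallen glue bottle up on its drip board

## Task

The wood-glue bottle has fallen over on the workbench. Stand it upright on its base on the small square plywood drip board, setting it down gently and not letting it drop or fall, and let go of it. Leave the smaller glue bottle and the paint tin that are already standing where they are.

Things in the scene. Friction and masses are not known exactly. Their poses are not given: they have to be found in the camera images.
- glue_bottle: Fallen cream flat-sided glue bottle with black nozzle, about 240 g. Body 120 long, 52 wide, 38 thick; 160 long with cap and pointed nozzle. Origin: centre of the flat base; x axis along it from base to nozzle, y across the 52, z through the 38. It lies on a broad face: x level, z up, origin 19 above the bench, nozzle to the robot's left, or up to 40 degrees ahead of that. Upright: x axis up.
- board: The drip board: a bare plywood square, 140 x 140 x 6 thick, lying flat on the bench and fixed to it. Origin: centre of its underside, at bench height, so its top is 6 above the origin; x and y along its sides, z up.
- spare_bottle: A smaller, shorter glue bottle of the same kind, already standing upright on the far part of the bench: 34 x 42, 115 high with nozzle. Leave it alone. Origin: centre of its base, z up.
- tin: A plain round metal paint tin standing on the far part of the bench, 76 diameter, 85 high. Leave it alone. Origin: centre of its underside, z up.
Mind the look-alikes: they are no part of the job. Of the things shaped like the board, the plywood one is meant. Leave any purple look-alike of the glue_bottle alone.

How it is judged:
By the outcome, as a careful person would: the job done as asked, in the order asked, and still so for the second after the job is handed in, with the robot touching nothing.
It also fails if it takes over 38 s, if anything falls off the work surface, if the arm or the gripper's body presses on something with over 40 N, if the wrist force passes 120 N, or if a joint passes its speed limit or range.

## Robot

A 6-joint arm with a two-finger parallel gripper is mounted at the origin on the work surface. World frame = base frame: x ahead of the robot, y to its left, z up, the work surface at z = 0. Lengths are in m, angles in degrees, forces in N, time in s.
With the tool pointing down it reaches from about 0.4 to 0.825 m from the base axis. Payload 7 kg.
Tool frame: the origin (TCP) lies between the finger pads; the fingertips stand 22 mm ahead of it and the grasp point (between the pads) lies 3 mm ahead of it; z points along the fingers, y is the direction in which the jaws open and shut (so a half turn about z gives the same grasp; the last joint's range is limited). The gripper opens to 85 mm and grips with 20 to 120 N. Pads are 22 mm wide; open, the fingers measure 114 mm over their backs; the gripper's body (76 mm by 85 mm) begins 54 mm behind the grasp point. The pads swing forward as they close: fully open they stand 13 mm farther back than shut.
Start: joints at [86.637, 20.546, 0.682, 0, -70.136, -16.507], TCP at [0.229, 0.635, 0.253] pointing down, gripper open.
Joint ranges: [-176.03, 176.03], [-82.01, 121.73], [-58.28, 71.71], [-173.87, 95.51], [-174.79, -0.11], [-173.66, 173.66]. Speed limits (degrees/s): [136.94, 136.94, 172.46, 180, 180, 180].

## Interface

Orientations are given as [roll, pitch, yaw] about the fixed x, y, z axes, in that order (R = Rz(yaw) Ry(pitch) Rx(roll)).
In Python, from bench import ctrl, grip, viewer, order, boxes_of gives the robot as it stands. Calls block until the motion is done:
- ctrl.reach(position, orientation): joint-space move of the TCP to a pose.
- ctrl.move_l(position, attitude=None, velocity=0.15, stop_force=None): straight line of the TCP; attitude=None keeps the orientation; velocity is the mean speed in m/s. With stop_force (N) it stops when the force on the tool has changed by that much, and returns True; else False.
- ctrl.move_j(angles): joint-space move.
- grip(opening, grasp_force=None): finger opening in m; grasp_force is the grip in N (None keeps the last); returns when the fingers have stopped.
- ctrl.sleep(seconds).
- ctrl.inverse_kinematics(position, orientation): joint angles nearest the present ones, or None.
- viewer.camera(name): name is "scene" or "top" or "wrist"; returns a dict with "pixels" (480x640x3 uint8, red, green, blue), "camera_matrix" (3x3 intrinsics, pixels), "T" (4x4, takes a point from camera to world coordinates). Camera axes: x right, y up, looking along -z (the intrinsics and any distortion apply to the point x, -y, -z); pixel columns grow to the right and rows downward; lengths in m; the calibration is good to about 2 mm. A picture is of the moment at which its call begins. There is no depth.
A pose or a line that the arm cannot do raises ctrl.Unreachable and nothing moves.
- order.close_job(): hands the job in, once; it reports no verdict.
Trained networks look in a picture, given as the dict that the camera call returned (one of the last four; its "shot" number tells which), for a name from the list of things; names that differ only in an ending like _2 or _b are one class to them, and where a whole thing is asked for, a point or a joint stands for the part that bears it (a point fixed in the world has none). Each returns a list of dicts, best first, with "score" (0 to 1); they miss things now and then, are a little off and sometimes report something else, mostly with a low value. They report only what shows in the picture. A call takes as long as a camera call. They do not tell look-alikes from the thing itself.
- boxes_of(query, picture): "xy" ([column, row] as shares, 0 to 1, of the picture: columns of its width, rows of its height, amid what is visible of it).
Readings, each from a call of its own:
- ctrl.get_t(): time.
- ctrl.get_q(): joint angles.
- ctrl.get_qvel(): joint speeds.
- ctrl.get_effort(): joint torques, N m.
- ctrl.get_tcp_pos(): TCP position.
- ctrl.get_orientation(): TCP orientation.
- ctrl.get_force(): force on the tool from outside, world axes, zero at the start.
- ctrl.get_moment(): the same for the moment, N m.
- ctrl.get_width(): finger opening in m.
Only numpy, scipy, OpenCV 4.12 (cv2) and the standard library are available. Lean on these libraries where they do the work, as an engineer would, in place of code of your own. Each camera call takes 0.05 s, during which the arm holds its last target.

## Working session

There is one attempt and no reset: what is moved stays moved. The work goes in short steps, each a Python script; the robot and the scene stay as the last script left them, time stands still between calls to the robot, and variables do not carry over. Pictures are saved under pics/ and viewed, and the job is handed in when it is done.

```bash
mkdir -p pics; ls; cat > h.py <<'E'
import numpy as np, cv2
from bench import ctrl, grip, viewer, order, boxes_of
def save(p,n): cv2.imwrite(f'pics/{n}.png',cv2.cvtColor(p['pixels'],cv2.COLOR_RGB2BGR))
def px2w(p,uv,z):
    K=np.array(p['camera_matrix']);T=np.array(p['T'])
    d=p.get('distortion',None)
    q=cv2.undistortPoints(np.array([[uv]],float),K,d)[0,0]
    r=T[:3,:3]@np.array([q[0],-q[1],-1]); o=T[:3,3]
    return o+r*(z-o[2])/r[2]
def w2px(p,X):
    K=np.array(p['camera_matrix']);T=np.array(p['T'])
    c=T[:3,:3].T@(np.array(X)-T[:3,3]); v=K@np.array([c[0],-c[1],-c[2]]); return v[:2]/v[2]
E
python3 - <<'E'
from h import *
for n in ['top','scene']:
    p=viewer.camera(n); save(p,n+'1'); print(n,p.keys(),np.round(p['T'],3).tolist(),np.round(p['camera_matrix'],1).tolist(),p.get('distortion'))
    for q in ['glue_bottle','board','spare_bottle','tin']:
        print(q,[(round(b['score'],2),np.round(np.array(b['xy'])*[640,480]).tolist()) for b in boxes_of(q,p)])
print(ctrl.get_t())
E
```

```text
pics
top dict_keys(['pixels', 'camera_matrix', 'T', 'shot']) [[-0.026, 0.998, -0.054, 0.54], [-0.999, -0.024, 0.029, 0.023], [0.027, 0.055, 0.998, 1.195], [0.0, 0.0, 0.0, 1.0]] [[563.7, 0.0, 320.2], [0.0, 563.7, 248.9], [0.0, 0.0, 1.0]] None
glue_bottle [(0.62, [386.0, 286.0]), (0.55, [479.0, 311.0])]
board [(0.95, [251.0, 288.0]), (0.67, [189.0, 185.0]), (0.64, [144.0, 317.0])]
spare_bottle [(0.79, [372.0, 180.0])]
tin [(0.67, [276.0, 186.0])]
scene dict_keys(['pixels', 'camera_matrix', 'T', 'shot']) [[-0.458, -0.632, 0.625, 1.184], [0.889, -0.313, 0.335, 0.286], [-0.015, 0.709, 0.705, 0.687], [0.0, 0.0, 0.0, 1.0]] [[467.4, 0.0, 317.1], [0.0, 467.4, 238.7], [0.0, 0.0, 1.0]] None
glue_bottle [(0.84, [285.0, 206.0]), (0.58, [225.0, 167.0])]
board [(0.98, [408.0, 253.0]), (0.81, [429.0, 368.0]), (0.58, [524.0, 271.0]), (0.47, [238.0, 270.0])]
spare_bottle [(0.78, [236.0, 268.0])]
tin [(0.73, [331.0, 302.0])]
0.5
```

View pics/top1.png

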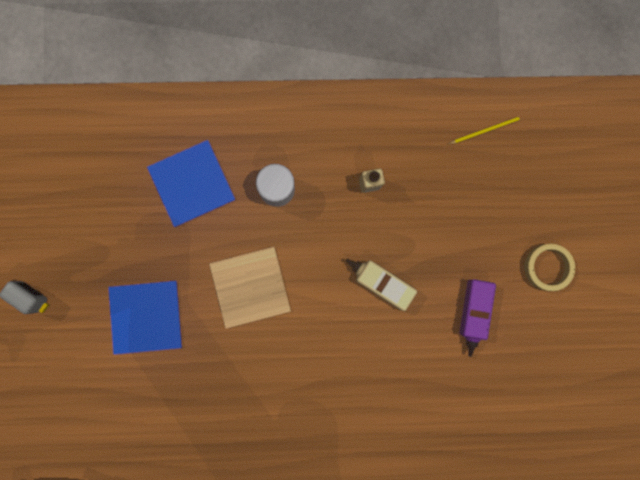

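View pics/scene1.png

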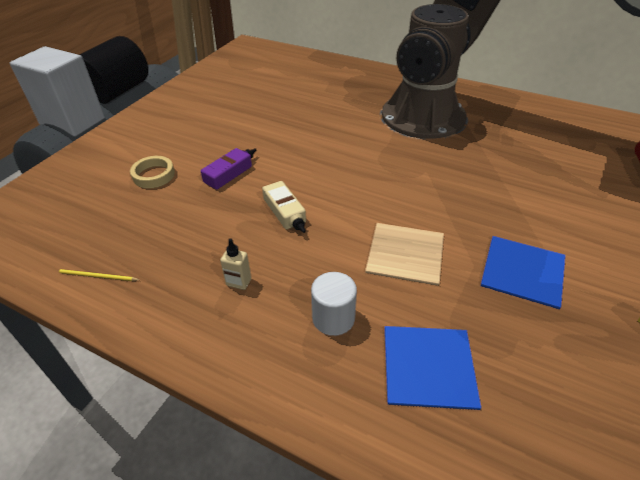

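The cream bottle at top (386,286) is the target, and the purple one at (479,311) is a look-alike. The cream spare stands at (372,180). The plywood board at (251,288) is meant, not the blue ones at (191,184) and (145,317). Next is a close crop and a measurement.

```bash
python3 - <<'E'
from h import *
p=viewer.camera('top'); im=p['pixels']
crop=im[220:350,190:520]; cv2.imwrite('pics/crop1.png',cv2.resize(cv2.cvtColor(crop,cv2.COLOR_RGB2BGR),None,fx=2.4,fy=2.4,interpolation=cv2.INTER_CUBIC))
hsv=cv2.cvtColor(im,cv2.COLOR_RGB2HSV)
def blob(x0,x1,y0,y1,cond):
    m=np.zeros(im.shape[:2],np.uint8); m[y0:y1,x0:x1]=cond[y0:y1,x0:x1]
    m=cv2.morphologyEx(m,cv2.MORPH_CLOSE,np.ones((7,7)))
    c=max(cv2.findContours(m,0,2)[0],key=cv2.contourArea)
    return cv2.minAreaRect(c)
print(hsv[286,390],hsv[286,240],hsv[350,300],im[286,390],im[286,240],im[350,300])
V=im.astype(int)
for nm,b,z,thr in [('bottle',(340,425,250,325),0.038,120),('board',(200,300,235,340),0.006,120)]:
    r=blob(*b,(V[:,:,1]>thr).astype(np.uint8)); bp=cv2.boxPoints(r)
    w=np.array([px2w(p,u,z) for u in bp]); 
    e=[np.linalg.norm(w[i]-w[(i+1)%4])for i in range(4)]
    ang=[np.degrees(np.arctan2(*(w[(i+1)%4]-w[i])[[1,0]])) for i in range(4)]
    print(nm,bp.round(1).tolist(),w.round(4).tolist(),'c',w.mean(0).round(4),np.round(e,4),np.round(ang,1))
print('tip',px2w(p,[348,262],0.019))
print('spare',px2w(p,[372,183],0.06),'tin',px2w(p,[275,184],0.085), 'purple', px2w(p,[479,311],0.02))
E
```

```text
[ 25  23 188] [ 17 108 165] [ 14 158 131] [188 185 171] [165 134  95] [131  88  50]
bottle [[353.3999938964844, 278.20001220703125], [366.6000061035156, 257.79998779296875], [417.70001220703125, 290.70001220703125], [404.6000061035156, 311.1000061035156]] [[0.5416, -0.0775, 0.038], [0.5828, -0.1058, 0.038], [0.5126, -0.2093, 0.038], [0.4715, -0.1807, 0.038]] c [ 0.5271 -0.1433  0.038 ] [0.05   0.125  0.05   0.1247] [ -34.4 -124.2  145.2   55.8]
board [[208.6999969482422, 263.0], [273.79998779296875, 246.39999389648438], [290.3999938964844, 311.6000061035156], [225.3000030517578, 328.20001220703125]] [[0.5813, 0.2231, 0.006], [0.6129, 0.0859, 0.006], [0.4751, 0.0541, 0.006], [0.4444, 0.1906, 0.006]] c [0.5284 0.1384 0.006 ] [0.1407 0.1414 0.1399 0.1407] [ -77.  -167.   102.7   13.3]
tip [ 0.57570497 -0.06879164  0.019     ]
spare [ 0.73401769 -0.11909548  0.06      ] tin [0.73179641 0.07674455 0.085     ] purple [ 0.4663909  -0.34017511  0.02      ]
```

View pics/crop1.png

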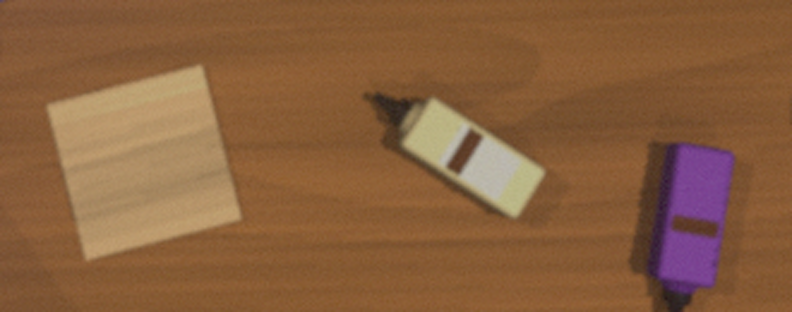

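The crop confirms it: the cream bottle lies with its black nozzle up-left, and the plywood square is left of it. Bottle axis yaw is about 56° and the base centre about (0.492,-0.195). The board is 140 mm square with its centre at (0.528,0.138). Now I'll check which poses are reachable.

```bash
cat >> h.py <<'E'
from scipy.spatial.transform import Rotation as Ro
up=np.array([0,0,1.])
def rpy(z,y):
    M=np.column_stack([np.cross(y,z),y,z]); return Ro.from_matrix(M).as_euler('xyz',degrees=True)
def dirv(d): return np.array([np.cos(np.radians(d)),np.sin(np.radians(d)),0])
def grasp_pose(base,yaw,s,a,sg,zg=0.023,back=0):
    h=dirv(yaw); a=np.radians(a); z=-np.cos(a)*up-np.sin(a)*h; y=sg*np.cross(up,h)
    G=np.array([base[0],base[1],zg])+s*h
    return G-(0.003+back)*z, rpy(z,y)
def place_pose(c,psi,s,a,sg,zb,dz=0.004,back=0):
    d=dirv(psi); a=np.radians(a); z=np.cos(a)*d-np.sin(a)*up; y=sg*np.cross(-d,up)
    G=np.array([c[0],c[1],zb])+s*up-dz*d
    return G-(0.003+back)*z, rpy(z,y)
E
python3 - <<'E'
from h import *
b=[.492,-.195];c=[.5284,.1384]
for s in (.075,):
  for a in (0,15,30,40):
    for sg in (1,-1):
      q=ctrl.inverse_kinematics(*grasp_pose(b,56,s,a,sg)); q2=ctrl.inverse_kinematics(*grasp_pose(b,56,s,a,sg,back=.12))
      print('G',a,sg,None if q is None else np.round(q), None if q2 is None else np.round(q2))
      for psi in (-40,-20,0,14,30,60,90):
        q=ctrl.inverse_kinematics(*place_pose(c,psi,s,a,sg,.006)); q2=ctrl.inverse_kinematics(*place_pose(c,psi,s,a,sg,.006,back=.1))
        q3=ctrl.inverse_kinematics(*place_pose(c,psi,s,a,sg,.1))
        if q is not None: print('  P',psi,np.round(q),q2 is not None and np.round(q2),q3 is not None)
E
```

```text
G 0 1 [  6.  24. -30.  -0. -36. -40.] [  6.  14. -23.  -0. -52. -40.]
  P 14 [ -24.   85.  -57. -129. -128.  127.] False False
  P 30 [ -32.   67.  -47. -115. -101.  112.] [ -47.   77.  -50. -100.  -98.  126.] True
  P 60 [-27.  51. -25. -92. -89.  77.] [-37.  51. -25. -83. -92.  76.] True
  P 90 [ -18.   52.   -5.  -75. -100.   58.] [ -25.   53.   -0.  -70. -105.   56.] True
G 0 -1 [  6.  24. -30.   0. -36. 140.] [  6.  14. -23.   0. -52. 140.]
  P 14 [ -24.   85.  -57. -129. -128.  -53.] False False
  P 30 [ -32.   67.  -47. -115. -101.  -68.] [ -47.   77.  -50. -100.  -98.  -54.] True
  P 60 [ -27.   51.  -25.  -92.  -89. -103.] [ -37.   51.  -25.  -83.  -92. -104.] True
  P 90 [ -18.   52.   -5.  -75. -100. -122.] [ -25.   53.   -0.  -70. -105. -124.] True
G 15 1 [ 13.  27. -31.  15. -44. -59.] [ 15.  20. -22.  11. -60. -56.]
  P 30 [ -32.   47.  -51. -119.  -79.   97.] [ -47.   46.  -55. -105.  -78.  102.] True
  P 60 [-24.  38. -27. -89. -74.  64.] [-34.  34. -28. -80. -78.  61.] True
  P 90 [-15.  42.  -8. -69. -88.  52.] [-22.  42.  -4. -64. -94.  49.] True
G 15 -1 [ 13.  27.
[... 1241 characters left out ...]
P 90 [ -3.  28. -12. -56. -68.  34.] [-10.  24.  -8. -51. -76.  31.] True
G 40 -1 [ 20.  37. -27.  25. -62. 107.] [ 24.  34. -15.  20. -77. 111.]
  P 14 [ -12.   13.  -47. -130.  -26. -120.] False False
  P 30 [  -5.   13.  -37.  -98.  -26. -147.] False True
  P 60 [  -6.   20.  -26.  -72.  -47. -151.] [ -12.   11.  -26.  -63.  -55. -158.] True
  P 90 [  -3.   28.  -12.  -56.  -68. -146.] [ -10.   24.   -8.  -51.  -76. -149.] True<stdin>:9: UserWarning: Gimbal lock detected. Setting third angle to zero since it is not possible to uniquely determine all angles.
<stdin>:10: UserWarning: Gimbal lock detected. Setting third angle to zero since it is not possible to uniquely determine all angles.
```

```bash
python3 - <<'E'
from h import *
b=[.492,-.195]
P,O=grasp_pose(b,56,.075,20,1,back=.17)
ctrl.reach(P,O); print(ctrl.get_t(),ctrl.get_tcp_pos(),P)
p=viewer.camera('wrist'); save(p,'w1')
print([(round(x['score'],2),np.round(np.array(x['xy'])*[640,480]).tolist()) for x in boxes_of('glue_bottle',p)])
im=p['pixels'].copy()
for yaw,bb,col in [(56,b,(255,0,0))]:
    h=dirv(yaw); n=np.cross(up,h); B=np.array([*bb,0.038])
    q=np.array([w2px(p,B+h*u+n*v) for u,v in [(0,-.026),(.12,-.026),(.12,.026),(0,.026)]]).round().astype(int)
    cv2.polylines(im,[q],True,col,1); print(q.tolist())
    cv2.circle(im,tuple(w2px(p,[*(np.array(bb)+.16*h[:2]),.019]).round().astype(int).tolist()),4,col,1)
cv2.imwrite('pics/w1o.png',cv2.cvtColor(im,cv2.COLOR_RGB2BGR)); np.savez('w1.npz',**{k:p[k] for k in('pixels','camera_matrix','T')})
E
```

```text
3.3583 [ 0.56729516 -0.08307168  0.18565892] [ 0.56702662 -0.08376846  0.18556682]
[(0.94, [313.0, 215.0]), (0.73, [238.0, 22.0])]
[[286, 136], [284, 275], [347, 275], [346, 136]]
```

View pics/w1o.png

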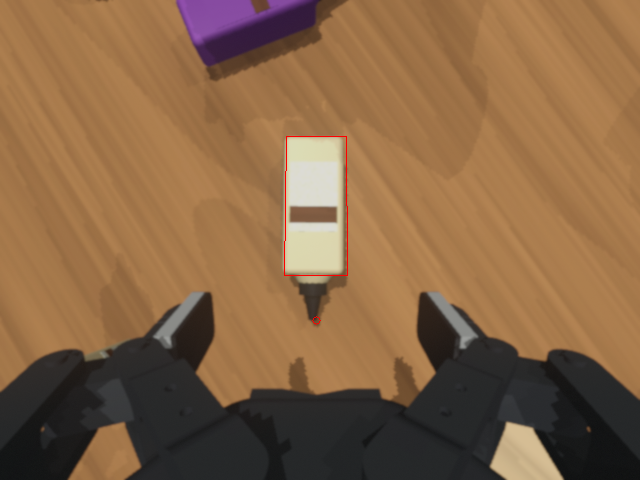

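The wrist overlay matches: the projected body outline (286–347, 136–275) and nozzle tip (316,321) sit on the cream bottle. The purple one is well clear at (250,30). Grasping now.

```bash
python3 - <<'E'
from h import *
b=[.492,-.195]
P,O=grasp_pose(b,56.3,.075,20,1,zg=.027)
f0=np.array(ctrl.get_force())
print(ctrl.move_l(P,O,velocity=0.12,stop_force=15)); print(ctrl.get_tcp_pos()-P)
grip(0.03,60); print('w',ctrl.get_width(),ctrl.get_t())
p=viewer.camera('wrist'); save(p,'w2')
print(ctrl.get_force()-f0)
E
```

```text
False
[0.00057046 0.00022041 0.00053317]
w 0.05107013173351192 5.4083
[0.26000591 2.11279941 5.21293121]
```

View pics/w2.png

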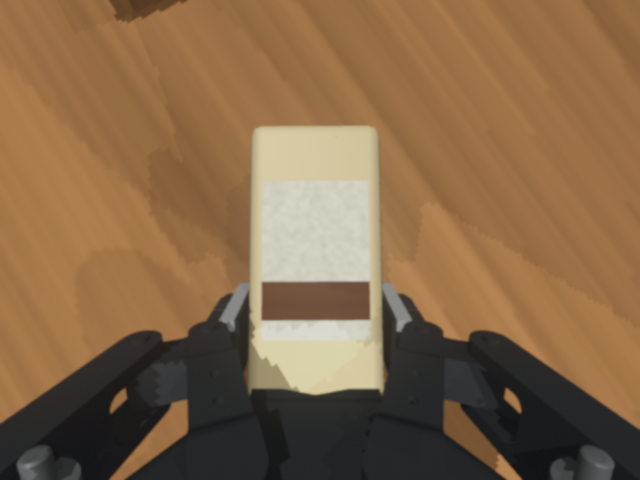

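Gripped at 51 mm, centred on the body. Next: lift, rotate upright and hover over the board.

```bash
python3 - <<'E'
from h import *
c=[.5284,.1384]
f0=np.array(ctrl.get_force())
P=np.array(ctrl.get_tcp_pos()); ctrl.move_l(P+[0,0,.2],velocity=0.15)
print(ctrl.get_t(),ctrl.get_width(),ctrl.get_force()-f0)
P,O=place_pose(c,60,.075,20,1,.08,dz=.008)
ctrl.reach(P,O); print(ctrl.get_t(),ctrl.get_width(),ctrl.get_tcp_pos()-P,O,ctrl.get_orientation())
for n in('scene','top','wrist'): 
    p=viewer.camera(n); save(p,n+'3')
E
```

```text
6.9417 0.050774289982143374 [-0.08543282 -3.24082104 -7.32970816]
8.5 0.050830307493295014 [-4.63328048e-04  5.22824827e-06 -3.53923672e-04] [-180.   70. -120.] [ 179.88736454   69.93681905 -120.03061441]
```

View pics/scene3.png

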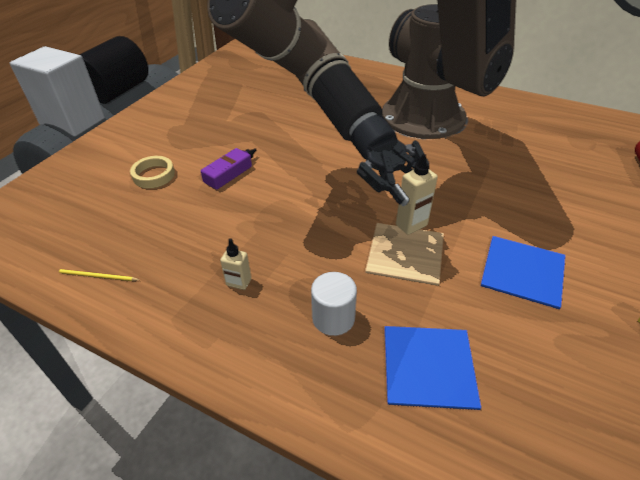

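View pics/wrist3.png

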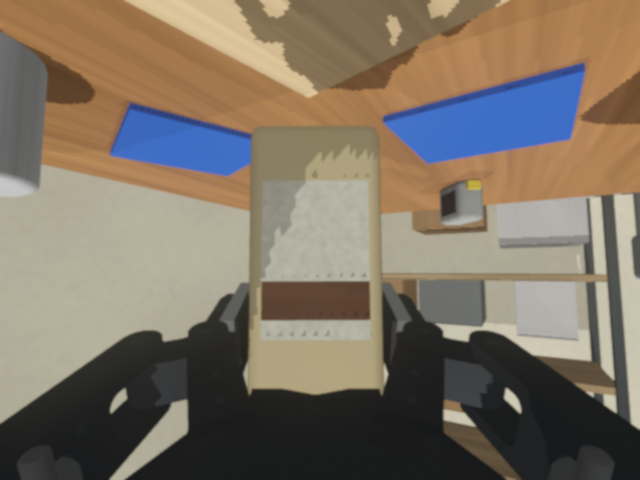

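View pics/top3.png

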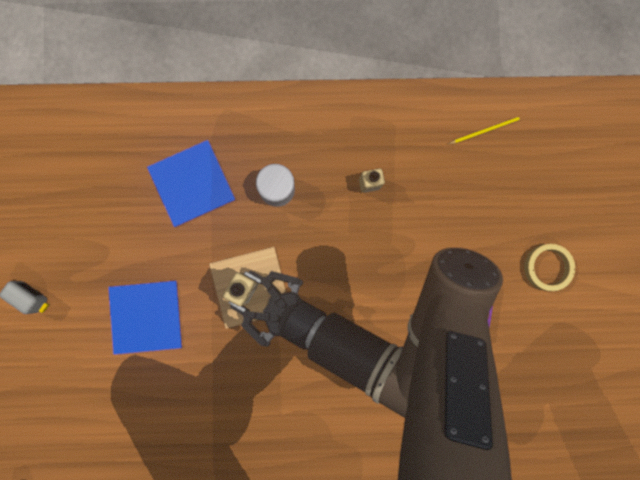

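The bottle hangs upright in scene (418,205), above the plywood. The wrist view of it is unchanged since the grasp (base edge still at row 126), so there was no slip. Lowering gently to contact.

```bash
python3 - <<'E'
from h import *
P=np.array(ctrl.get_tcp_pos())
print(ctrl.move_l(P-[0,0,.058],velocity=0.06)); ctrl.sleep(.3)
f0=np.array(ctrl.get_force()); P1=np.array(ctrl.get_tcp_pos())
print(ctrl.move_l(P1-[0,0,.024],velocity=0.012,stop_force=4))
P2=np.array(ctrl.get_tcp_pos());print('est base z',.08-(P-P2)[2],ctrl.get_force()-f0,ctrl.get_moment(),ctrl.get_t(),ctrl.get_width())
p=viewer.camera('scene'); save(p,'scene4'); im=p['pixels'][120:300,330:490]
cv2.imwrite('pics/s4c.png',cv2.cvtColor(cv2.resize(im,None,fx=3.3,fy=3.3),cv2.COLOR_RGB2BGR))
E
```

```text
False
True
est base z 0.008998485049249202 [-0.59344353 -0.05821215  6.1477269 ] [-1.61196165  0.90641443 -0.20962105] 11.2083 0.050992628005707495
```

View pics/s4c.png

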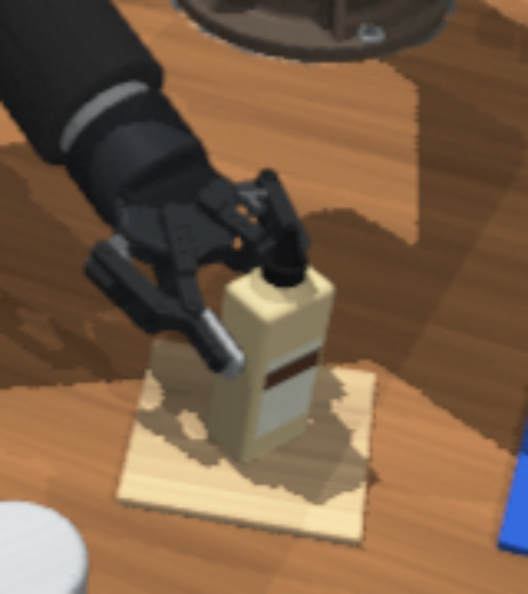

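Contact came at an estimated base height of 9 mm against 6 expected, within the grasp-offset uncertainty. A slight extra press will show whether it is flat (force rises steeply) or on an edge.

```bash
python3 - <<'E'
from h import *
P=np.array(ctrl.get_tcp_pos()); f0=np.array(ctrl.get_force())
print(ctrl.move_l(P-[0,0,.003],velocity=0.008,stop_force=6))
P2=np.array(ctrl.get_tcp_pos());print((P-P2)[2],ctrl.get_force()-f0,ctrl.get_force(),ctrl.get_t())
p=viewer.camera('wrist'); save(p,'w5')
E
```

```text
True
-6.889222470274348e-09 [ 0.33281685 -1.89315753 -1.08638152] [ 0.02934985 -2.76622071  2.86453899] 11.4667
```

View pics/w5.png

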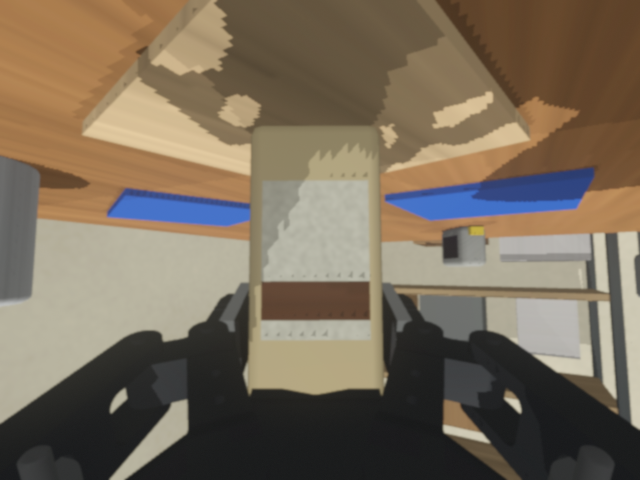

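It stopped with no motion, so force noise or transients are of the order of the threshold. The first "contact" may therefore be false. I'll measure the noise before going on.

```bash
python3 - <<'E'
from h import *
def fz(n=15):
    a=[]
    for i in range(n): a.append(ctrl.get_force()); ctrl.sleep(.02)
    a=np.array(a); return a.mean(0).round(2),a.std(0).round(2)
P=np.array(ctrl.get_tcp_pos()); print(fz())
for k in range(1,7):
    r=ctrl.move_l(P-[0,0,.0008*k],velocity=0.008,stop_force=18)
    m=fz(); print(k,r,ctrl.get_tcp_pos()[2]-P[2],m)
    if r or m[0][2]>9: break
print(ctrl.get_t())
E
```

```text
(array([ 0.09, -1.15,  3.6 ]), array([0.57, 0.62, 0.7 ]))
1 False -2.9421426672268658e-05 (array([-1.29, -3.48,  8.69]), array([0.53, 0.3 , 0.45]))
2 False -6.609660972475839e-05 (array([-2.36, -5.14, 13.99]), array([0.39, 0.58, 0.36]))
12.7667
```

The force climbs steadily (5 N per 0.8 mm commanded) with no motion, so the contact is real and firm. I'll relax the preload, release gradually, then back out along the tool axis.

```bash
python3 - <<'E'
from h import *
P=np.array(ctrl.get_tcp_pos()); ctrl.move_l(P,velocity=.008); ctrl.sleep(.2); print(ctrl.get_force())
grip(0.056,20); ctrl.sleep(.3)
p=viewer.camera('wrist'); save(p,'w6'); print(ctrl.get_width(),ctrl.get_force(),ctrl.get_t())
p=viewer.camera('scene'); im=p['pixels'][120:300,330:490]
cv2.imwrite('pics/s6c.png',cv2.cvtColor(cv2.resize(im,None,fx=3.3,fy=3.3),cv2.COLOR_RGB2BGR))
E
```

```text
[-0.50245083 -2.83666853  5.12298184]
0.056058131030355826 [-0.30107329  0.40521508  0.33364902] 13.8833
```

View pics/w6.png

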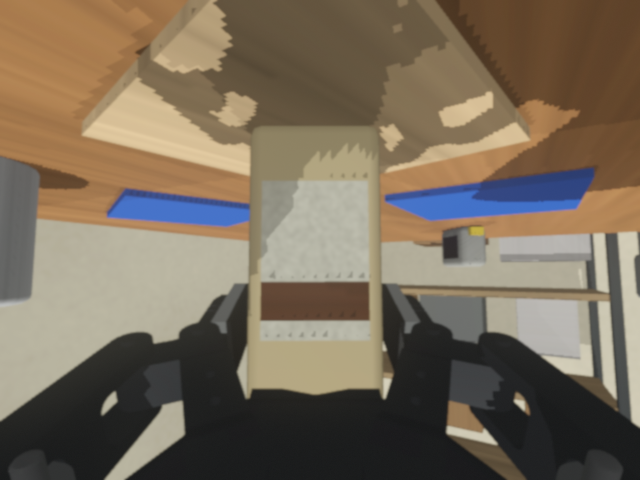

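View pics/s6c.png

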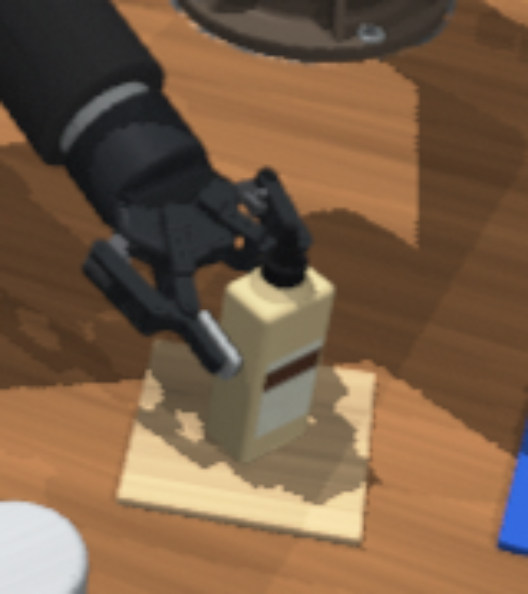

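The bottle stands unmoved with the jaws off. I'll open fully and withdraw.

```bash
python3 - <<'E'
from h import *
grip(0.085); ctrl.sleep(.1)
P=np.array(ctrl.get_tcp_pos()); z=Ro.from_euler('xyz',ctrl.get_orientation(),degrees=True).as_matrix()[:,2]
print(ctrl.move_l(P-.13*z,velocity=.08,stop_force=15),ctrl.get_width(),ctrl.get_t())
ctrl.sleep(.3)
for n in('scene','top'):
    p=viewer.camera(n); save(p,n+'7')
E
```

```text
False 0.08488400744692712 16.2083
```

View pics/scene7.png

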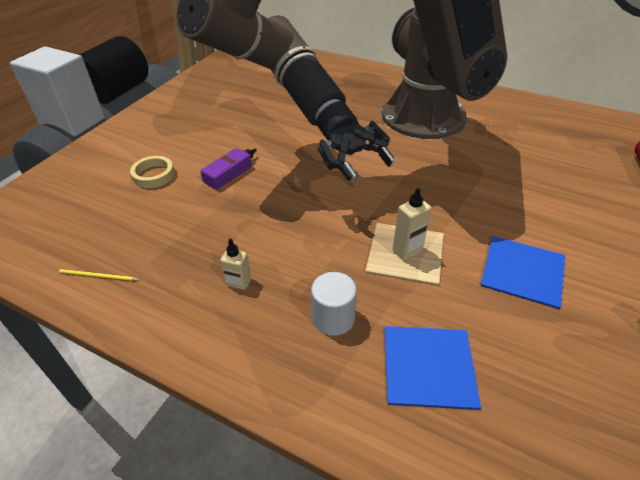

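View pics/top7.png

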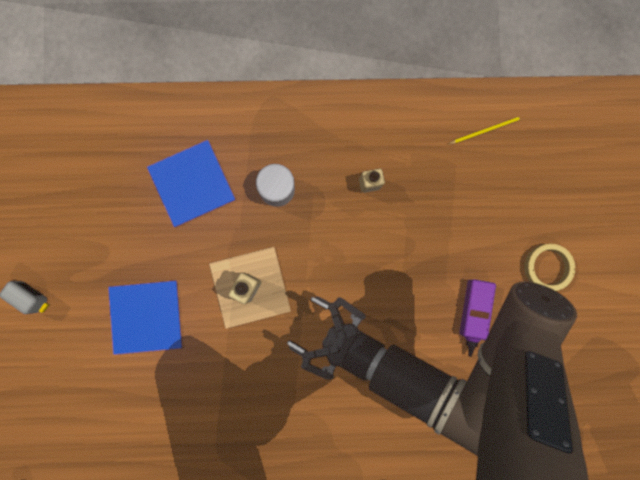

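The bottle stands upright near the board's middle: scene (412,228), top (243,287). The tin at (275,184), the spare at (372,180) and the purple bottle are where they were. The gripper is clear, so I'll hand in.

```bash
python3 - <<'E'
from h import *
order.close_job(); print(ctrl.get_t())
E
```

```text
the job is handed in; nothing more can be done
the job is handed in; nothing more can be done
```

The cream glue bottle now stands upright near the middle of the plywood drip board. I let go of it, backed the gripper off about 13 cm, and handed the job in at about 16 s of the 38 s allowed.

- **Grasp:** I gripped it across its 52 mm width (51 mm measured), and the wrist view showed no slip while it was turned upright and lowered.
- **Last checks:** The final scene and top pictures show the bottle upright and free of the gripper. The tin, spare bottle and purple bottle have not visibly moved.
- **Disagreements:**
  - Contact came about 3 mm higher than my estimate, which I put down to grasp offset.
  - One force-stop triggered with no motion, so I re-checked by pressing down in small steps. The force rose steadily to about 14 N with no movement, so the contact was real, and I relaxed that force before opening the jaws.

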